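Mesh the splined key and hold the letter folder's rollers open

ROBOT

A 6-joint arm with a two-finger parallel gripper is mounted at the origin on the work surface. World frame = base frame: x ahead of the robot, y to its left, z up, the work surface at z = 0. Lengths are in m, angles in rad, forces in N, time in s.
With the tool pointing down it reaches from about 0.325 to 0.9 m from the base axis. Payload 6.1 kg.
Tool frame: the origin (TCP) lies midway between the tips of the shut fingers; the grasp point (between the pads) lies 19 mm behind it; z points along the fingers, y is the line along which they close (so a half turn about z gives the same grasp; the last joint's range is limited). The gripper opens to 85 mm and grips with 20 to 120 N. Pads are 22 mm wide; open, the fingers measure 114 mm over their backs; the gripper's body (76 mm by 85 mm) begins 54 mm behind the grasp point. The pads swing forward as they close: fully open they stand 13 mm farther back than shut.
Start: joints at [-1.318, 0.22, 1.526, -0, 1.395, -0.126], TCP at [0.231, -0.581, 0.231] pointing down, gripper open.
Joint ranges: [-2.98, 2.98], [-0.91, 2.08], [0.09, 2.57], [-1.24, 4.39], [0.2, 2.65], [-2.68, 2.68]. Speed limits (rad/s): [2.57, 2.57, 3.01, 3.14, 3.14, 3.14].

INTERFACE

Orientations are given as [roll, pitch, yaw] about the fixed x, y, z axes, in that order (R = Rz(yaw) Ry(pitch) Rx(roll)).
In Python, from plant import movep, move_l, set_joints, gripper_to, hold, inverse_kinematics, observe, get_image, get_calibration, Unreachable, job_done gives the robot as it stands. Calls block until the motion is done:
- movep(position, orientation): joint-space move of the TCP to a pose.
- move_l(position, feed=0.15, rotation=None, max_force=None): straight line of the TCP; rotation=None keeps the orientation; feed is the mean speed in m/s. With max_force (N) it stops when the force on the tool has changed by that much, and returns True; else False.
- set_joints(angles): joint-space move.
- gripper_to(opening, f_grip=None): finger opening in m; f_grip is the grip in N (None keeps the last); returns when the fingers have stopped.
- hold(seconds).
- inverse_kinematics(position, orientation): joint angles nearest the present ones, or None.
- observe(): the state.
- get_image(name): name is "scene" or "top"; returns (picture, depth): 480x640x3 uint8, red, green, blue; 480x640 float32, m along the optical axis (not along the pixel's ray), 0 where there is no reading.
- get_calibration(name): a dict with "intrinsics" (3x3 intrinsics, pixels), "world_from_camera" (4x4, takes a point from camera to world coordinates). Camera axes: x right, y down, z forward; pixel columns grow to the right and rows downward; lengths in m; the calibration is good to about 2 mm. A picture is of the moment at which its call begins. get_calibration takes no time and is no camera call.
A pose or a line that the arm cannot do raises Unreachable and nothing moves.
- job_done(): hands the job in; it is judged then, once.
The state is a dict: "time_s": time; "q": joint angles; "joint_velocities": joint speeds; "joint_torque": joint torques, N m; "eef_pos": TCP position; "tcp_rot": TCP orientation; "ft_force": force on the tool from outside, world axes, zero at the start; "torque": the same for the moment, N m; "opening": finger opening in m; "grasp_force": force on a finger pad.
Only numpy, scipy, OpenCV 4.12 (cv2) and the standard library are available. Lean on these libraries where they do the work, as an engineer would, in place of code of your own. Each camera call takes 0.05 s, during which the arm holds its last target. There are 200 camera calls.

TASK

The letter folder is jammed: take the T-handled splined key out of the wooden stand, turn it until its splines mesh with the slots of the drive socket on top of the machine, and push it fully home against the spring, which opens the rollers. Finish while still holding the key in the gripper and pressing it home, upright with its collar down on the socket (it springs up if let go), and leave everything else where it is.

Things in the scene. Friction and masses are not known exactly. Their poses are not given: they have to be found in the camera images.
- key: the T-handled key, upright in one hole of the stand, hanging by its collar; 0.17 kg. Origin: centre of the stem's lower end, z up. Steel stem 20 mm thick, 30 mm long, with four splines 6 mm wide reaching 19 mm from the axis along x, y, -x, -y (tapered in the lowest 8 mm), so every 90 degrees. Collar 54 mm across at 30-36 mm; black T-bar 60 mm along x, 14 mm along y, at 44-74 mm
- key_grip (a point): grip point on the key's axis, 62 mm above its lower end, in the T-bar (fingers close along the key's y on its 14 mm thickness); axes as the key's, so the T-bar, along x, lies in line with one pair of splines
- socket: drive socket: fixed square aluminium block 60 x 60 x 50 mm on the folder's top, in the half nearest the robot, set at any angle; does not turn. Origin: centre of its underside, z up. An upright bore 25 mm wide in its top has four slots 10 mm wide reaching 21 mm from the axis along the block's x, y, -x, -y (square to its sides)
- socket_mouth (a point): centre of the socket's mouth, in the block's top face, 50 mm above its underside; axes as the block's. The key goes in only with its splines over the slots (2 mm play each side); it slides 18 mm freely, then meets the plunger, and is home 30 mm deep, its collar on the block's top
- plunger (a joint): spring plunger inside the socket, pressed down by the lower end of the stem: 0 at rest (its face 18 mm below the mouth), 0.012 m when the key is home; the spring pushes back with about 6 N at first and 14 N at home, so it lifts a key that is let go
- folder: the letter folder: light grey machine 280 x 340 mm, top face 110 mm above the table, fixed; paper infeed table on its far side up to 255 mm from its centre, low exit tray towards the robot up to 200 mm from its centre; origin on the table under the centre of the housing, x points to the infeed side
- stand: fixed wooden tool stand 210 x 90 x 50 mm with two 44 mm through holes, 55 mm either side of its centre along its x; the key is in one of them, the knob tool in the other; origin on the table under its centre
- knob_tool: the other tool in the stand: same collar, but a plain round 20 mm stem and a round black hand knob 36 mm across; leave it. Origin at the lower end of its stem
- stamp: rubber stamp with a turned wooden handle, 50 x 26 x 64 mm, standing on the folder's top near its left rear; origin under its centre
- stapler: desk stapler 130 x 34 x 50 mm on the table in front of the folder; origin under its centre
- tape_dispenser: black tape dispenser 150 x 50 x 85 mm on the table, front left; origin under its centre
- mug: white mug 80 mm across, 95 mm high, beyond the key stand; origin under its centre
- parcel: small cardboard parcel 160 x 120 x 80 mm, right of the key stand; origin under its centre
Not all that is in view belongs to the job. What is shaped like the stand but blue is not meant.

How it is judged:
By the outcome, as a careful person would: the job done as asked, in the order asked, and still so for the second after the job is handed in, while the arm keeps its last pose, push and grip.
It also fails if it takes over 45 s, if anything falls off the work surface, if the arm or the gripper's body presses on something with over 40 N, if the wrist force passes 120 N, or if a joint passes its speed limit or range.

## Working session

There is one attempt and no reset: what is moved stays moved. The work goes in short steps, each a Python script; the robot and the scene stay as the last script left them, time stands still between calls to the robot, and variables do not carry over. Pictures are saved under pics/ and viewed, at most 10 in all, crops included, and the job is handed in when it is done.

```bash
mkdir -p pics
python3 - <<'E'
from plant import *
import cv2,numpy as np
for n in("scene","top"):
    p,d=get_image(n);cv2.imwrite(f"pics/{n}0.png",p[:,:,::-1]);np.savez(f"{n}0.npz",p=p,d=d,**get_calibration(n))
    print(get_calibration(n))
print(observe()["time_s"],observe()["tcp_rot"])
E
```

```text
{'intrinsics': array([[605.55927005,   0.        , 325.54639352],
       [  0.        , 605.55927005, 237.16188721],
       [  0.        ,   0.        ,   1.        ]]), 'world_from_camera': array([[-7.47370004e-01,  5.18543532e-01, -4.15392204e-01,
         1.03721788e+00],
       [ 6.64407998e-01,  5.83010502e-01, -4.67611769e-01,
         5.30152554e-01],
       [-2.99041073e-04, -6.25468912e-01, -7.80249031e-01,
         1.15578807e+00],
       [ 0.00000000e+00,  0.00000000e+00,  0.00000000e+00,
         1.00000000e+00]])}
{'intrinsics': array([[581.22522054,   0.        , 308.61274415],
       [  0.        , 581.22522054, 231.17911241],
       [  0.        ,   0.        ,   1.        ]]), 'world_from_camera': array([[-2.13271578e-02, -9.85981047e-01,  1.65488750e-01,
         2.40655722e-01],
       [-9.99771427e-01,  2.12811092e-02, -2.05157532e-03,
        -9.00821196e-02],
       [-1.49896978e-03, -1.65494678e-01, -9.86209544e-01,
         1.59395246e+00],
       [ 0.00000000e+00,  0.00000000e+00,  0.00000000e+00,
         1.00000000e+00]])}
0.1 [-3.13984857e+00 -2.30868977e-04  3.78748662e-01]
```

View pics/scene0.png

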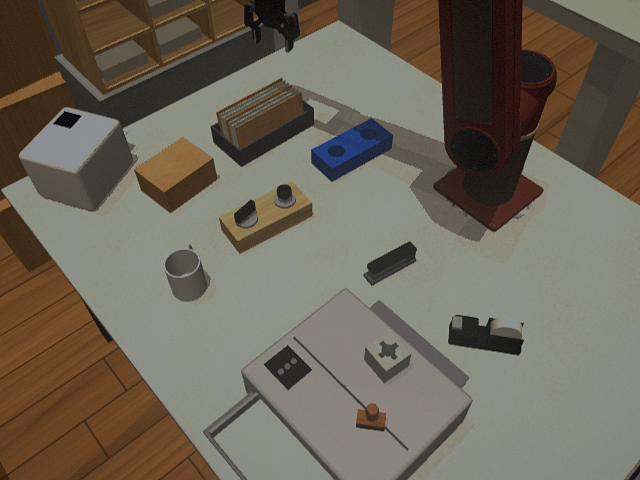

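View pics/top0.png

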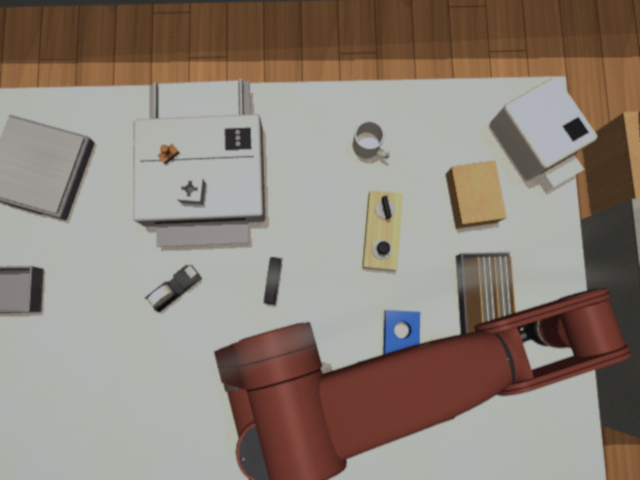

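The scene view shows the key at (245,213), the knob tool at (285,195) and the socket at (388,355). In the top view the key is at (386,207), the knob tool at (383,248) and the socket at (191,189). Next I measure them by depth.

```bash
cat > h.py <<'E'
import numpy as np,cv2
def cloud(f):
    z=np.load(f);d=z["d"];K=z["intrinsics"];T=z["world_from_camera"]
    v,u=np.mgrid[:480,:640]
    P=np.stack([(u-K[0,2])/K[0,0]*d,(v-K[1,2])/K[1,1]*d,d],-1)@T[:3,:3].T+T[:3,3]
    P[d==0]=np.nan
    return P,z["p"]
def rect(Q):
    (c,s,a)=cv2.minAreaRect((Q[:,:2]*1000).astype(np.float32)); return np.round(c,1),np.round(s,1),round(a,1)
E
python3 - <<'E'
from h import *
for n,k,s in(("scene",(245,213),(388,355)),("top",(386,207),(191,189))):
    P,p=cloud(n+"0.npz")
    def near(px,r):
        c=P[px[1],px[0]];print(n,px,c.round(4))
        return P[np.hypot(P[...,0]-c[0],P[...,1]-c[1])<r]
    Q=near(k,.045);print("zs",np.histogram(Q[:,2],np.arange(.03,.12,.01))[0])
    t=Q[(Q[:,2]>.08)&(Q[:,2]<.105)];print("bar",len(t),rect(t),np.median(t[:,2]),t.mean(0))
    x=np.linalg.svd(t[:,:2]-t[:,:2].mean(0),full_matrices=False)[2][0];print("ang",np.degrees(np.arctan2(x[1],x[0])))
    cl=Q[(Q[:,2]>.052)&(Q[:,2]<.062)];print("collar",len(cl),rect(cl),np.median(cl[:,2]))
    Q=near(s,.06);t=Q[(Q[:,2]>.152)&(Q[:,2]<.17)];print("sock",len(t),rect(t),np.median(t[:,2]))
    Q=P[(P[...,2]>.045)&(P[...,2]<.054)&(np.hypot(*(P[...,:2]-P[k[1],k[0],:2]).transpose(2,0,1))<.2)]
    m=(p[...,0]>150)&(p[...,2]<140)&(P[...,2]>.045)&(P[...,2]<.056)&(np.hypot(*(P[...,:2]-P[k[1],k[0],:2]).transpose(2,0,1))<.19)
    print("stand",rect(P[m]),np.median(P[m][:,2]))
    u,v=k;w,y=s
    a=cv2.resize(p[v-35:v+35,u-45:u+45],None,fx=8,fy=8,interpolation=cv2.INTER_CUBIC)[:, :400*2]
    b=cv2.resize(p[y-35:y+35,w-45:w+45],None,fx=8,fy=8,interpolation=cv2.INTER_CUBIC)
    globals()["im_"+n]=np.hstack([a[:,160:560],b[:,160:560]])
cv2.imwrite("pics/crop0.png",cv2.resize(np.vstack([im_scene,im_top]),(800,600)if 0 else (428,600))[:,:,::-1])
E
```

```text
scene (245, 213) [ 0.5612 -0.2888  0.0879]
zs [ 68 337 334  32  63  66 118   0]
bar 184 (array([ 555. , -299.3]), array([62.3, 18.2]), 10.6) 0.09148287494471541 [ 0.55737107 -0.29697292  0.09020913]
ang 9.602679403132282
collar 206 (array([ 559.7, -292.7]), array([66.8, 83.1]), 71.1) 0.05489462934691913
scene (388, 355) [0.5965 0.2087 0.1405]
sock 859 (array([598.2, 207.8]), array([61.8, 62. ]), 85.0) 0.15883039893881712
stand (array([ 574.1, -324.3]), array([17.7,  0. ]), -119.2) 0.04899674434888557
top (386, 207) [ 0.5522 -0.2982  0.0956]
zs [  6 287 382  25  14  35 101   0]
bar 136 (array([ 553.3, -299.8]), array([59.2, 15.8]), 7.9) 0.09297034350136313 [ 0.55305322 -0.29928159  0.09223737]
ang -170.4097466685843
collar 271 (array([ 549.9, -299.4]), array([81.5, 83.6]), 83.2) 0.05512050345518338
top (191, 189) [0.5998 0.2056 0.1447]
sock 454 (array([597.3, 207.5]), array([62.3, 61.5]), 83.9) 0.15889336366264628
stand (array([ 500.7, -293.8]), array([ 88.9, 209.6]), 83.2) 0.04996266584263043
```

View pics/crop0.png

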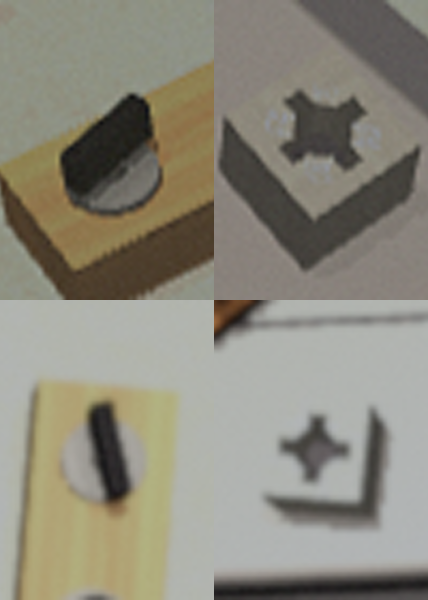

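The crops show the bar at about 10° and the socket slots square to the block. Depth gives these values:

| Item | Position (m) | Angle |
|---|---|---|
| Key bar | (0.554, -0.2995) | 9.6° |
| Stand hole, predicted from stand pose | (0.555, -0.300) | n/a |
| Socket | (0.598, 0.2077), top 0.159 | -5.5° |

The key bar and the stand hole agree. I'll grasp, lift and look.

Run:
```python
from plant import *
from h import *
pi=np.pi
gripper_to(0.06)
R=[pi,0,np.radians(9.6)]
print(inverse_kinematics([.554,-.2997,.063],R),inverse_kinematics([.598,.2077,.173],[pi,0,np.radians(-5.5)]))
movep([.554,-.2997,.18],R)
print(move_l([.554,-.2997,.063],feed=.1,max_force=10),observe()["eef_pos"])
gripper_to(0.0,f_grip=90)
o=observe();print(o["opening"],o["grasp_force"],o["ft_force"])
print(move_l([.554,-.2997,.29],feed=.12))
movep([.598,.2077,.29],[pi,0,np.radians(-5.5)])
hold(.2)
o=observe();print(o["time_s"],o["eef_pos"],o["tcp_rot"],o["opening"],o["grasp_force"],o["ft_force"])
for n in("scene","top"):
    p,d=get_image(n);np.savez(f"{n}1.npz",p=p,d=d,**get_calibration(n))
    if n=="scene":
        # project the tip of the key
        c=get_calibration(n);T=np.linalg.inv(c["world_from_camera"]);q=c["intrinsics"]@(T@[.598,.2077,.247,1])[:3];u,v=(q[:2]/q[2]).astype(int);print(u,v)
        a=p[max(v-60,0):v+60,max(u-80,0):u+80];cv2.imwrite("pics/hand1.png",cv2.resize(a,None,fx=5,fy=5)[:,:,::-1])
```

```text
[-6.21001454e-01  3.98252553e-01  1.64001495e+00 -4.44089210e-16
  1.10332515e+00  7.82243265e-01] [ 2.09805781e-01  2.83963553e-01  1.56214305e+00 -4.44089210e-16
  1.29548605e+00  1.87659522e+00]
False [ 0.55463982 -0.30013082  0.06400307]
0.012612415600402322 88.25214564800262 [-0.40446339 -0.04882533  3.73651085]
False
7.95 [0.59832324 0.20678592 0.28999281] [ 3.14149680e+00 -8.18663253e-06 -9.73194211e-02] 0.012603451030207016 87.64342725276947 [-0.61805877 -0.17345496 -2.27901275]
391 325
```

View pics/hand1.png

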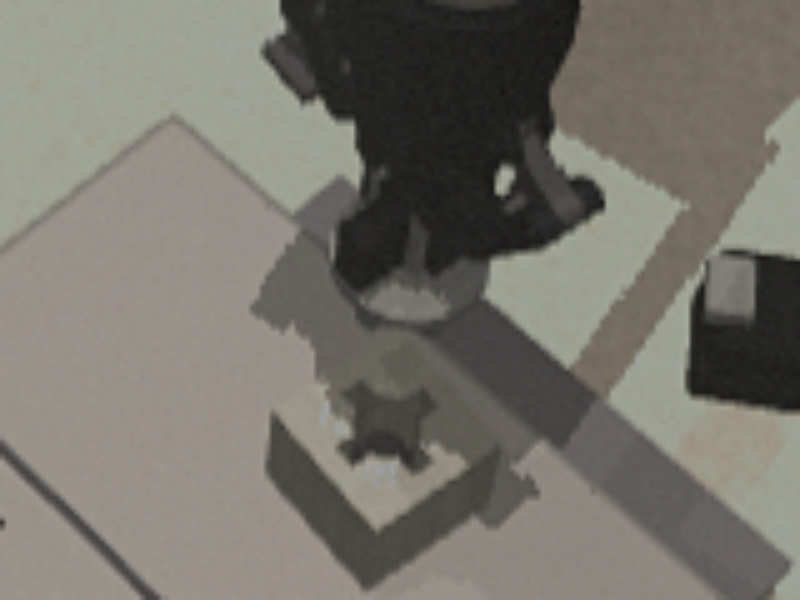

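The key is held upright above the socket; the collar is at crop (410,290) and the socket at (385,420). I'll check the collar position in the hand and refine the socket angle from the slots.

Run:
```python
from h import *
from scipy.optimize import least_squares
P,p=cloud("scene1.npz");c=np.array([.598,.2068])
r=np.hypot(P[...,0]-c[0],P[...,1]-c[1])
m=(r<.045)&(P[...,2]>.268)&(P[...,2]<.300)
Q=P[m];print(len(Q),np.histogram(Q[:,2],np.arange(.268,.302,.004)))
cam=np.load("scene1.npz")["world_from_camera"][:2,3];dirv=(cam-c)/np.linalg.norm(cam-c)
br=p.sum(-1)>200
S=P[m&br&(P[...,2]<.286)];print("bright",len(S),rect(S),np.median(S[:,2]))
# outer edge toward the camera: per tangential bin the max along dirv
t=np.array([-dirv[1],dirv[0]]);a=(S[:,:2]-c)@t;b=(S[:,:2]-c)@dirv
E=np.array([(k,b[np.abs(a-k)<.002].max()) for k in np.arange(-.02,.021,.004) if (np.abs(a-k)<.002).any()])
f=least_squares(lambda x:np.hypot(E[:,0]-x[0],E[:,1]-x[1])-.027,[0,0],loss="soft_l1",f_scale=.001)
print("collar centre",c+f.x[0]*t+f.x[1]*dirv,"rms",np.sqrt((f.fun**2).mean()))
# socket: top-face mask -> rectify, fit cross template (both views)
def model(x,Y):
    w=np.radians(x[2]);q=(Y-x[:2])@np.array([[np.cos(w),-np.sin(w)],[np.sin(w),np.cos(w)]]);q=np.abs(q)
    return (np.hypot(*q.T)<.0125)|((q.min(1)<.005)&(q.max(1)<.021))
for n in("scene0","top0"):
    z=np.load(n+".npz");K=z["intrinsics"];T=np.linalg.inv(z["world_from_camera"])
    g=np.arange(-.028,.0281,.0005);X,Yy=np.meshgrid(g,g);Y=np.stack([X.ravel()+.598,Yy.ravel()+.2077],1)
    W=np.c_[Y,np.full(len(Y),.16),np.ones(len(Y))]@T.T
    uv=(W[:,:3]@K.T);uv=(uv[:,:2]/uv[:,2:]).astype(np.float32)
    I=cv2.remap(z["p"].astype(np.float32).mean(-1),uv[:,0].reshape(X.shape),uv[:,1].reshape(X.shape),cv2.INTER_LINEAR).ravel()
    best=max(((np.corrcoef(I,-model((x,y,w),Y))[0,1],x,y,w) for x in np.arange(.592,.6041,.001) for y in np.arange(.202,.2141,.001) for w in np.arange(-12,2,1.)))
    print(n,np.round(best,4))
```

```text
345 (array([  0,   8,  77, 191,  16,   3,  20,  30]), array([0.268, 0.272, 0.276, 0.28 , 0.284, 0.288, 0.292, 0.296, 0.3  ]))
bright 237 (array([607.7, 208.4]), array([36.1, 53.9]), 15.7) 0.2814143073025658
collar centre [0.59928315 0.20678407] rms 0.0005748162019395951Traceback (most recent call last):
  File "<stdin>", line 25, in <module>
  File "<stdin>", line 25, in <genexpr>
TypeError: The numpy boolean negative, the `-` operator, is not supported, use the `~` operator or the logical_not function instead.
```

Run:
```python
from h import *
def model(x,Y):
    w=np.radians(x[2]);q=(Y-x[:2])@np.array([[np.cos(w),-np.sin(w)],[np.sin(w),np.cos(w)]]);q=np.abs(q)
    return (np.hypot(*q.T)<.0125)|((q.min(1)<.005)&(q.max(1)<.021))
for n in("scene0","top0"):
    z=np.load(n+".npz");K=z["intrinsics"];T=np.linalg.inv(z["world_from_camera"])
    g=np.arange(-.025,.0251,.001);X,Yy=np.meshgrid(g,g);Y=np.stack([X.ravel()+.598,Yy.ravel()+.2077],1)
    W=np.c_[Y,np.full(len(Y),.16),np.ones(len(Y))]@T.T
    uv=(W[:,:3]@K.T);uv=(uv[:,:2]/uv[:,2:]).astype(np.float32)
    I=cv2.remap(z["p"].astype(np.float32).mean(-1),uv[:,0].reshape(X.shape),uv[:,1].reshape(X.shape),cv2.INTER_LINEAR).ravel()
    print(n,np.round(max(((np.corrcoef(I,~model((x,y,w),Y))[0,1],x,y,w) for x in np.arange(.592,.6041,.001) for y in np.arange(.202,.2141,.001) for w in np.arange(-12,2,1.))),4))
```

```text
scene0 [ 0.9518  0.598   0.208  -6.    ]
top0 [ 0.9159  0.598   0.208  -6.    ]
```

Both views agree on the socket at (0.598, 0.208), -5.8°. The key sits about 1 mm off the TCP in x, so I correct for that and insert with a force guard.

Run:
```python
from plant import *
from h import *
R=[np.pi,0,np.radians(-5.8)]
x,y=.5968,.2088
move_l([x,y,.215],feed=.1,rotation=R);hold(.2)
o=observe();print(o["eef_pos"],o["ft_force"])
h=move_l([x,y,.190],feed=.03,max_force=6)
o=observe();print(h,o["time_s"],o["eef_pos"],o["ft_force"],o["torque"])
if not h:
    h=move_l([x,y,.172],feed=.02,max_force=30);hold(.2)
    o=observe();print(h,o["time_s"],o["eef_pos"],o["ft_force"],o["torque"])
```

```text
[0.59732842 0.2089053  0.21605242] [ 0.57381217 -0.37522438 -1.9099719 ]
False 10.1333 [0.59697436 0.20881983 0.19026769] [ 0.12895847  0.77846084 -1.06836981] [ 0.01605856 -0.01708222 -0.00388668]
False 11.3833 [0.59732181 0.20889163 0.1744728 ] [-4.28907341 -1.46977577 11.73068266] [-0.31201492  1.01772517  0.01866288]
```

The splines went in freely. I'll press until the collar seats, which should show as a sharp force rise.

Run:
```python
from plant import *
from h import *
for z in np.arange(.1715,.166,-.0005):
    h=move_l([.5968,.2088,z],feed=.01,max_force=25);hold(.15)
    o=observe();print(round(z,4),h,o["eef_pos"].round(4) if hasattr(o["eef_pos"],"round") else o["eef_pos"],np.round(o["ft_force"],1))
    if o["ft_force"][2]>26: break
hold(.5);o=observe();print(o["time_s"],o["eef_pos"],o["ft_force"],o["tcp_rot"],o["grasp_force"],o["opening"])
p,d=get_image("scene");np.savez("scene2.npz",p=p,d=d,**get_calibration("scene"))
cv2.imwrite("pics/in2.png",cv2.resize(p[285:405,310:470],None,fx=5,fy=5)[:,:,::-1])
P,_=cloud("scene2.npz");r=np.hypot(P[...,0]-.598,P[...,1]-.208)
Q=P[(r<.045)&(p.sum(-1)>200)];print(np.histogram(Q[:,2],np.arange(.15,.19,.003)))
```

```text
0.1715 False [0.5973 0.2089 0.174 ] [-5.  -1.9 10.8]
0.171 False [0.5973 0.2089 0.1736] [-4.5 -1.5 11.4]
0.1705 False [0.5974 0.2089 0.1736] [-5.8 -1.2 13. ]
0.17 False [0.5973 0.2089 0.1736] [-7.4 -1.8 16.4]
0.1695 False [0.5973 0.2089 0.1735] [-8.7 -3.  19. ]
0.169 False [0.5974 0.2089 0.1735] [-10.5  -3.   20.5]
0.1685 False [0.5974 0.2089 0.1735] [-12.2  -3.2  24.1]
0.168 False [0.5973 0.209  0.1735] [-12.4  -3.   25.7]
0.1675 False [0.5974 0.209  0.1735] [-13.6  -3.8  27.7]
15.4833 [0.59740035 0.20893789 0.17352825] [-13.17446745  -2.89301886  26.77468005] [-3.14106450e+00 -2.85407558e-03 -1.00922773e-01] 92.11078226566315 0.012740509753664258
(array([ 20,  29, 111, 123, 116,  73,  10,   0,   0,   0,   0,   0,   0]), array([0.15 , 0.153, 0.156, 0.159, 0.162, 0.165, 0.168, 0.171, 0.174,
       0.177, 0.18 , 0.183, 0.186, 0.189]))
```

View pics/in2.png

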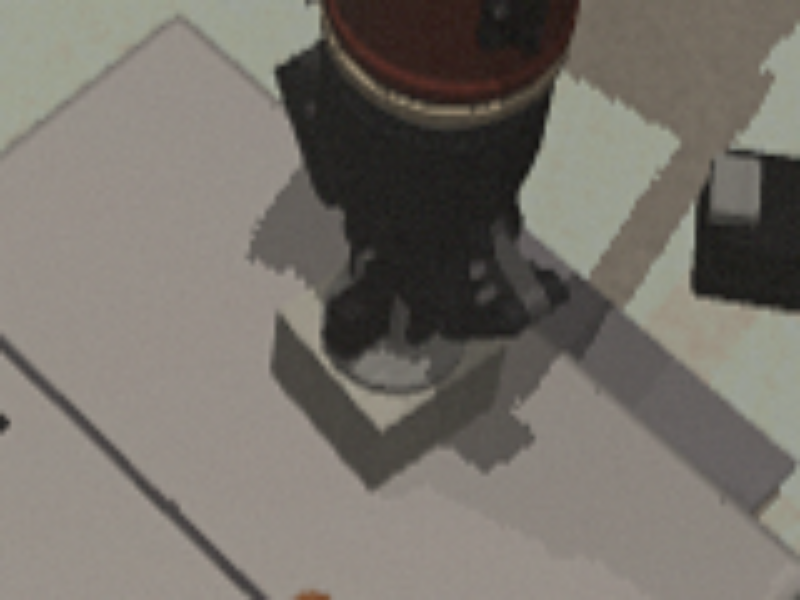

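The picture shows the collar (395,365) flat on the block. The TCP reached a hard stop at z = 0.1735, where home was expected at 0.174, with a steady 27 N.

```bash
python3 -c "
from plant import *
print(job_done())"
```

```text
the job is handed in; nothing more can be done
None
```

The job is handed in: the key is in the socket with its collar down on the block, still gripped and pressed home at about 27 N. It took about 15.5 s of the 45 s allowed; no verdict came back.

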